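Clamp a wooden tag in the burning jig and lock it with the pin

ROBOT

A 7-joint arm with a two-finger parallel gripper is mounted at the origin on the work surface. World frame = base frame: x ahead of the robot, y to its left, z up, the work surface at z = 0. Lengths are in mm, angles in rad, forces in N, time in s.
With the tool pointing down it reaches from about 400 to 900 mm from the base axis. Payload 5.6 kg.
Tool frame: the origin (TCP) lies midway between the tips of the shut fingers; the grasp point (between the pads) lies bot.pinch_z behind it (bot.pinch_z is the distance from the TCP to the grasp point, in mm); z points along the fingers, y is the direction in which the jaws open and shut (so a half turn about z gives the same grasp; the last joint's range is limited). The gripper opens to 92 mm and grips with 3 to 60 N. Pads are 20 mm wide; open, the fingers measure 128 mm over their backs; the gripper's body (75 mm by 189 mm) begins 69 mm behind the grasp point.
Start: joints at [-1.361, 0.468, -0.012, 1.603, 0.006, 1.071, -0.056], TCP at [162.617, 629.337, 214.592] pointing down, gripper open.
Joint ranges: [-2.53, 2.53], [-0.31, 2.02], [-1.57, 1.55], [0.28, 2.44], [-1.29, 4.43], [0.15, 1.84], [-2.92, 2.92]. Speed limits (rad/s): [2.57, 2.57, 3.14, 3.14, 3.14, 3.14, 3.14].

INTERFACE

Orientations are given as a rotation vector (axis times angle).
In Python, from workcell import bot, cams, job gives the robot as it stands. The module is installed in compiled form; this text tells all that it offers.
- The arm moves only by the tool servo_tool, never from a script. Its argument "plan" is a list that holds one entry, the list of rows, each a list of 6 numbers: the shift along the tool's x, y, z in mm, then the turn, a rotation vector about the tool's x, y, z in degrees. A call has 1 to 8 rows; each row shifts and turns the pose as measured when the row begins, along the tool's axes as they then stand; what a row does not reach is not made up. A row lasts 1/10 s, in which the tool goes at most 50 mm and 8.59 degrees, less where a joint would pass 70% of its speed; a pose out of reach is approached as far as the arm can. A call is refused whole if a number of a shift passes 50 or a number of a turn 8.59, either way. A call with a gripper value outside its range is refused whole. "gripper" is the gripper command: -1 is fully open, 1 is shut, values between are in proportion, set as the call begins (left out, the last holds). The fingers move at their own pace and stop on an object; "newtons" is the grip in N (left out, the last holds). Time passes only in rows, so rows that do not move let the fingers close. It gives the time, the measured TCP pose, the force and the opening at its end, in the units of the state.
- bot.get_state(): the state, without advancing time (a new reading comes with each control period).
- cams.get_image(name): name is "scene" or "top" or "wrist"; returns a dict with "color" (400x640x3 uint8, red, green, blue), "intrinsics" (3x3 intrinsics, pixels), "k1" (the pictures are not rectified: a ray, as slopes to the right and down, at radius r is drawn at 1 + k1 r^2 times it, then the intrinsics apply), "view" (4x4, takes a point from world to camera coordinates); the wrist camera has in their place "T_tool_cam" (4x4, takes a point from camera to tool coordinates, whose origin is the TCP and whose axes are the flange's). Camera axes: x right, y down, z forward; pixel columns grow to the right and rows downward; lengths in mm; the calibration is good to about 2 mm. A picture is of the moment at which its call begins: read the wrist's pose just before it. There is no depth.
- job.hand_in(): hands the job in, once; it reports no verdict.
The state is a dict: "time_s": time; "joint_positions": joint angles; "dq": joint speeds; "joint_torque": joint torques, N m; "tool_pos": TCP position; "orientation": TCP orientation; "contact_force": force on the tool from outside, world axes, zero at the start; "moment": the same for the moment, N m; "gripper_width": finger opening in mm.
Only numpy, scipy, OpenCV 4.12 (cv2) and the standard library are available. Lean on these libraries where they do the work, as an engineer would, in place of code of your own. Each camera call takes 0.05 s, during which the arm holds its last target.

TASK

Get the wooden tag ready for engraving: first slide it along its nest until it is fully home against the fence, then swing the red clamp bar all the way down over it, and then push the orange-headed lock pin along its run, through the lug, the bar's eye and the second lug, until its knob is home against the end of the run. Leave the gourd, the wooden discs, the sponge and the cup where they are.

Things in the scene. Friction and masses are not known exactly. Their poses are not given: they have to be found in the camera images.
- jig: Fixed dark wooden board, 230 (x) x 190 (y) x 20 mm thick, flat on the table, turned by some yaw. Origin: centre of its underside; x points away from the robot, along the nest and the pin run; z up. Coordinates written 'jig (..)' are in this frame, in mm. Two aluminium hinge posts (jig x 38 to 82, y 62 to 88, up to z 50) carry the bar.
- fence (a point): Middle of the fence's face at board-top level, jig (85, 15, 20). The green fence (10 high) closes the far end of the tag's nest: the strip of board top centred on jig y 15, between two green side strips 63 apart (6 wide, 6 high, jig x -100 to 90).
- run_end (a point): End of the pin run, jig (15.5, -55, 33), where the knob stops. Before it the knob lies on the board top (z 20) in a channel 28 wide between steel strips 7 high, 5 thick (x -80 to 10). From it to the lug the shank rides in a steel saddle (x 15.5 to 45.5, floor z 28, side walls 12 apart, up to z 32).
- lug_hole (a point): Centre of the hole at the near face of the first aluminium lug, jig (45.5, -55, 33); the pin goes in here along jig +x. First lug: x 45.5 to 53.5; a gap of 13 for the bar's tongue; second lug: x 66.5 to 74.5. Lugs are 32 wide (y), z 20 to 46, each with a 13 mm hole along x.
- bar_hinge (a point): The clamp bar's hinge point, jig (60, 75, 38); the hinge axis runs along jig x. The red bar is 24 wide (jig x), 14 thick, and runs 112 from here towards jig -y, then ends in an aluminium tongue 10 thick (x), 23 high, up to 146 from the hinge. Down, its top is at jig z 44, its underside at z 30, 2 above the tag.
- bar (a joint): Angle of the red clamp bar, rad: 0 = fully down (level, at its stop); grows as its free end rises, up to 1.3. The stiff hinge holds it where it is left; 2 to 3 N at the free end moves it.
- bar_eye (a point): Middle of the 13 mm hole through the bar's tongue, 130 mm from the hinge; with the bar down it lies at jig (60, -55, 33), in line with both lug holes.
- tag: Loose pale wooden tag, 110 (x) x 60 (y) x 8 mm thick, 40 g, lying flat in the nest, 20 to 50 mm short of the fence. Origin: centre of its underside. Home against the fence its origin is at jig (30, 15, 20).
- pin: Loose lock pin lying in its run, axis at jig z 33, pointing at the lugs. Origin: on its axis, at the front face of its knob; x points along the shank to the tip; it may roll about x. Steel shank 10 mm diameter, 67 long (last 5 tapered); orange round knob 26 mm diameter, 16 long. Home: origin at jig (15.5, -55, 33), tip 8 beyond the second lug.
- pin_tip (a point): Tip of the pin, 67 mm ahead of its origin.
- pin_knob (a point): Centre of the rear face of the pin's knob, 16 mm behind its origin.
- gourd: Loose orange bottle gourd standing upright, 76 mm diameter, 122 high; origin: centre of its underside. Bystander.
- discs: Stack of round wooden discs (one piece), 72 mm diameter, 30 high; origin: centre of its underside. Bystander.
- sponge: Blue and yellow sponge block 90 x 60 x 50 mm; origin: centre of its underside. Bystander.
- cup: Blue ceramic cup, 76 mm diameter at the rim, 85 high; origin: centre of its underside. Bystander.
Things that resemble listed ones, but are neither listed nor needed, are in the scene too. What is shaped like the tag but pink is not meant.

How it is judged (in metres and radians):
On the way, in this order (a step that is already met when the one before it is completed fails the run):
1. the tag lies in its nest against the fence (within 3 mm) (x of tag in the frame of jig between 0.027 and 0.033 m and y of tag in the frame of jig between 0.01 and 0.02 m and z of tag in the frame of jig between 0.017 and 0.023 m and angle between the z axis of tag and the z axis of jig, either way round below 0.08 rad), for 0.2 s.
2. the clamp bar is down (within 0.05 rad), the tag still home (all of step 1 and value of joint bar below 0.05 rad), for 0.2 s.
3. the pin is through both lugs and the bar's eye, its knob within 4 mm of the end of the run (all of step 2 and x of pin in the frame of jig above 0.0115 m and x of pin_tip in the frame of jig above 0.0775 m and angle between the x axis of pin and the x axis of jig, either way round below 0.08 rad and y of pin in the frame of jig between -0.06 and -0.05 m and z of pin in the frame of jig between 0.028 and 0.038 m and y of pin_tip in the frame of jig between -0.06 and -0.05 m and z of pin_tip in the frame of jig between 0.028 and 0.038 m), for 0.2 s.
At the end, for the whole second after the job is handed in: The tag lies flat in its nest within 3 mm of the fence, the bar is down within 0.05 rad, and the pin lies through lug, eye and lug with its knob within 4 mm of the end of the run and its axis within 5 mm and 0.08 rad of the holes' line; pin and tag at rest (all of step 3 and linear speed of each of pin, tag below 0.02 m/s); the robot touches nothing.
It fails at once if the gourd: pushed more than 20 mm or tipped (distance of gourd from where it was at the start of the episode above 0.02 m or angle between gourd's own z axis and vertical above 0.4 rad).
It fails at once if the discs: pushed more than 20 mm or tipped (distance of discs from where it was at the start of the episode above 0.02 m or angle between discs's own z axis and vertical above 0.4 rad).
It fails at once if the sponge: pushed more than 20 mm or tipped (distance of sponge from where it was at the start of the episode above 0.02 m or angle between sponge's own z axis and vertical above 0.4 rad).
It fails at once if the cup: pushed more than 20 mm or tipped (distance of cup from where it was at the start of the episode above 0.02 m or angle between cup's own z axis and vertical above 0.4 rad).
It also fails if it takes over 51 s, if anything falls off the work surface, if the arm or the gripper's body presses on something with over 40 N, if the wrist force passes 120 N, or if a joint passes its speed limit or range.

## Working session

There is one attempt and no reset: what is moved stays moved. The work goes in short steps, Python scripts to look and compute and a tool call to move; the robot and the scene stay as the last step left them, time stands still between calls to the robot, and variables do not carry over. Pictures are saved under pics/ and viewed, and the job is handed in when it is done.

Besides the shell and the picture viewer there is one more tool, called after "Request:" in YAML: its name, and indented under it one key for each argument. servo_tool: Moves the arm, as the interface text tells. Its arguments: {"type":"object","properties":{"plan":{"type":"array","items":{"type":"array","items":{"type":"array","items":{"type":"number"}}}},"gripper":{"type":"number"},"newtons":{"type":"number"}},"required":["plan"]}

```bash
mkdir -p pics
python3 - <<'E'
from workcell import bot,cams,job
import cv2,numpy as np
print(bot.get_state(), bot.pinch_z)
for n in ["scene","top","wrist"]:
    d=cams.get_image(n); cv2.imwrite(f"pics/{n}0.png",d["color"][:,:,::-1])
    print(n,{k:np.round(v,4).tolist() for k,v in d.items() if k!="color"})
E
```

```text
{'time_s': 0.0, 'joint_positions': array([-1.36096702,  0.4683841 , -0.01160588,  1.60360783,  0.00601139,
        1.07140106, -0.05629127]), 'dq': array([-0.00110659,  0.00111652,  0.00102041, -0.00245269,  0.00040185,
       -0.00099569,  0.00027945]), 'joint_torque': array([ 6.94369082e-04, -5.20603466e+01, -1.22963008e-02, -2.43726504e+01,
       -5.66504826e-02,  1.76641624e-02,  1.70485578e-04]), 'tool_pos': array([162.51831375, 628.75689245, 213.64240239]), 'orientation': array([-3.96148238e-01, -3.11642285e+00,  2.77024304e-03]), 'contact_force': array([0.14711551, 0.2431136 , 0.33492968]), 'moment': array([-0.02140891, -0.00705226,  0.03800208]), 'gripper_width': 92.02931321776612} 18.700000000000003
scene {'intrinsics': [[404.4613, 0.0, 322.1033], [0.0, 404.4613, 203.9518], [0.0, 0.0, 1.0]], 'k1': 0.024, 'view': [[0.4791, 0.8775, 0.0204, -279.0065], [0.6166, -0.3199, -0.7193, -317.4963], [-0.6247, 0.3572, -0.6944, 1395.9422], [0.0, 0.0, 0.0, 1.0]]}
top {'intrinsics': [[415.8738, 0.0, 314.8204], [0.0, 415.8738, 195.522], [0.0, 0.0, 1.0]], 'k1': -0.081, 'view': [[-0.0543, -0.9985, -0.003, 38.5358], [-0.9782, 0.0538, -0.2007, 584.3405], [0.2005, -0.0079, -0.9797, 1039.0598], [0.0, 0.0, 0.0, 1.0]]}
wrist {'intrinsics': [[311.8232, 0.0, 319.2488], [0.0, 311.8232, 197.4575], [0.0, 0.0, 1.0]], 'k1': -0.0591, 'T_tool_cam': [[0.0007, -0.965, -0.2621, 72.7061], [1.0, 0.0008, -0.0003, 0.9262], [0.0005, -0.2621, 0.965, -170.439], [0.0, 0.0, 0.0, 1.0]]}
```

View pics/scene0.png

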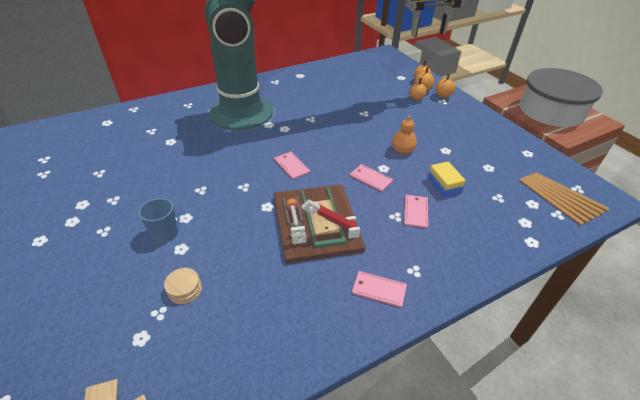

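View pics/top0.png

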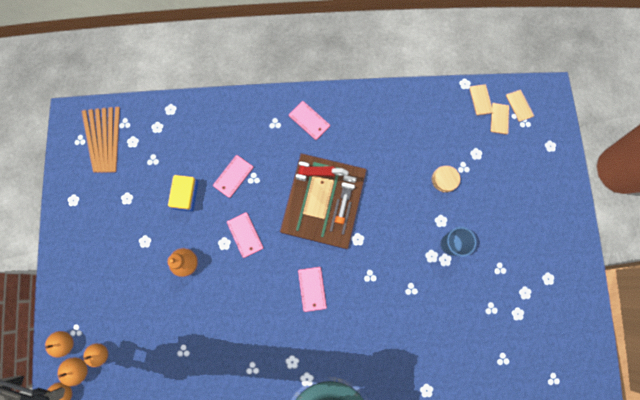

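```bash
cat > h.py <<'E'
from workcell import bot,cams,job
import cv2,numpy as np
from scipy.optimize import least_squares
from scipy.spatial.transform import Rotation as R
def proj(d,P,view=None):
    P=np.atleast_2d(P).astype(float); V=d["view"] if view is None else view
    c=P@V[:3,:3].T+V[:3,3]; s=c[:,:2]/c[:,2:]; r2=(s**2).sum(1,keepdims=True)
    s=s*(1+d["k1"]*r2); K=d["intrinsics"]
    return s*[K[0,0],K[1,1]]+[K[0,2],K[1,2]]
def ray(d,uv,view=None):
    V=d["view"] if view is None else view; K=d["intrinsics"]
    q=(np.atleast_2d(uv)-[K[0,2],K[1,2]])/[K[0,0],K[1,1]]; s=q.copy()
    for _ in range(20): s=q/(1+d["k1"]*(s**2).sum(1,keepdims=True))
    D=np.c_[s,np.ones(len(s))]@V[:3,:3]; o=-V[:3,:3].T@V[:3,3]
    return o,D
def atz(d,uv,z,view=None):
    o,D=ray(d,uv,view); return o+D*((z-o[2])/D[:,2:])
def wview(d,st):
    T=np.eye(4);T[:3,:3]=R.from_rotvec(st["orientation"]).as_matrix();T[:3,3]=st["tool_pos"]
    return np.linalg.inv(T@d["T_tool_cam"])
def j2w(p,j):  # j=(x,y,yaw)
    p=np.atleast_2d(p).astype(float);c,s=np.cos(j[2]),np.sin(j[2])
    return np.c_[p[:,0]*c-p[:,1]*s+j[0],p[:,0]*s+p[:,1]*c+j[1],p[:,2]]
def w2j(p,j):
    p=np.atleast_2d(p).astype(float);c,s=np.cos(j[2]),np.sin(j[2]);x=p[:,0]-j[0];y=p[:,1]-j[1]
    return np.c_[x*c+y*s,-x*s+y*c,p[:,2]]
def crop(im,x0,y0,w,h,s,name):
    cv2.imwrite(name,cv2.resize(im[y0:y0+h,x0:x0+w,::-1],None,fx=s,fy=s,interpolation=cv2.INTER_CUBIC))
E
python3 - <<'E'
from h import *
a=cv2.imread("pics/top0.png")[:,:,::-1];crop(a,265,140,120,120,5,"pics/topc.png")
a=cv2.imread("pics/scene0.png")[:,:,::-1];crop(a,260,170,120,100,6,"pics/scenec.png")
d=cams.get_image("top")
w=atz(d,[[303,154],[367,167],[348,249],[281,236]],20);print(w.round(1))
for n,uv,z in[("gourd",(181,266),30),("discs",(446,180),30),("sponge",(182,193),50),("cup",(462,242),80)]:print(n,atz(d,[uv],z).round())
E
```

```text
[[ 713.8   32.9   20. ]
 [ 666.5 -143.    20. ]
 [ 443.1  -74.3   20. ]
 [ 487.7  103.1   20. ]]
gourd [[420. 371.  30.]]
discs [[ 615. -357.   30.]]
sponge [[614. 363.  50.]]
cup [[ 439. -363.   80.]]
```

View pics/topc.png

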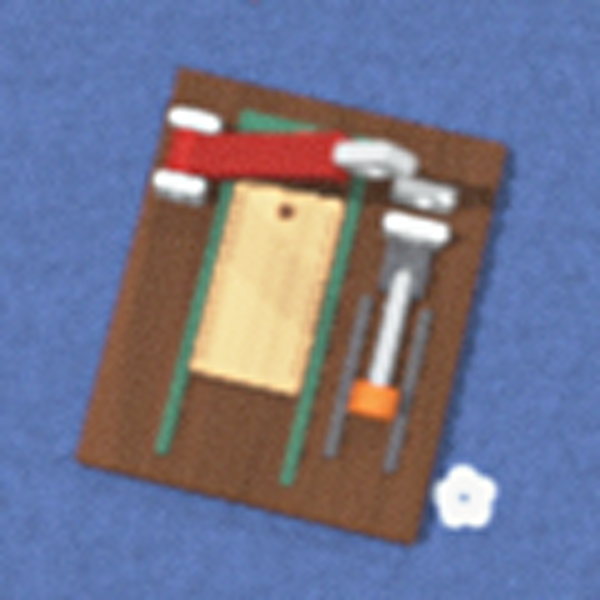

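View pics/scenec.png

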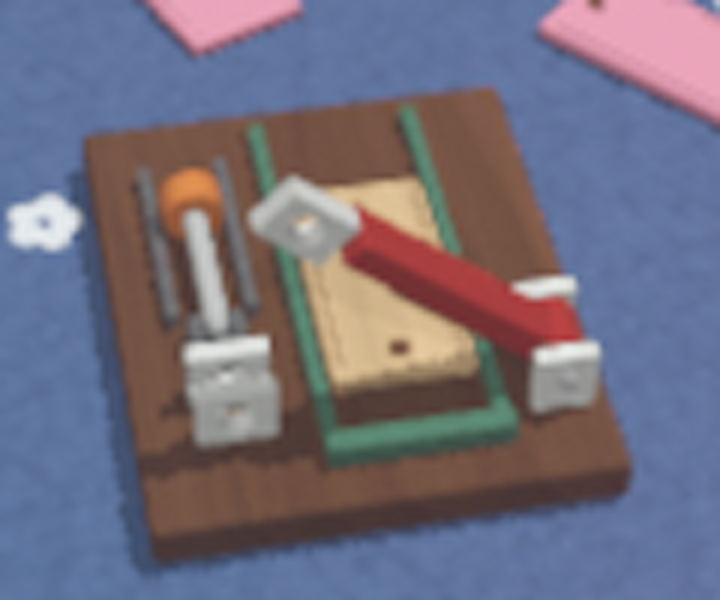

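Run:
```python
from h import *
T=cams.get_image("top");S=cams.get_image("scene")
C=np.array([[115,95,20],[115,-95,20],[-115,-95,20],[-115,95,20.]])
t=np.array([[180,67],[508,145],[412,545],[78,462]])/5+[264.6,139.6]
s=np.array([[630,470],[150,535],[85,135],[492,90]])/6+[259.6,169.6]
for a,b in((1,0),(0,1),(1,1)):
    f=lambda j:np.r_[a*(proj(T,j2w(C,j))-t).ravel(),b*(proj(S,j2w(C,j))-s).ravel()]
    r=least_squares(f,[575,-20,-.27]);print(r.x.round(4),r.fun.round(1))
j=r.x
# tag & pin
tag=(np.array([[235,183],[345,200],[297,393],[190,372]])/5+[264.6,139.6])
print("tag",w2j(atz(T,tag,28),j).round(1))
print("knob back/front top",w2j(atz(T,np.array([[372,417],[374,383]])/5+[264.6,139.6],46),j).round(1))
```

```text
[ 5.806233e+02 -1.696070e+01 -2.981000e-01] [-0.3 -0.4  0.4 -0.2  0.9  0.5 -1.   0.1  0.  -0.  -0.  -0.  -0.  -0.
  0.  -0. ]
[ 5.851208e+02 -1.922000e+01 -3.045000e-01] [ 0.  -0.   0.  -0.   0.  -0.  -0.  -0.   0.5 -0.1 -0.6  0.6 -0.8 -0.3
  0.9 -0.8]
[ 5.82467e+02 -1.78759e+01 -3.01300e-01] [ 0.2 -1.2  0.8 -0.8  1.  -0.1 -0.8 -0.8  0.5 -1.2 -0.4 -0.4 -0.9 -0.9
  0.7 -1.6]
tag [[ 52.2  47.8  28. ]
 [ 57.6 -13.1  28. ]
 [-52.4 -13.2  28. ]
 [-55.4  45.5  28. ]]
knob back/front top [[-57.9 -55.   46. ]
 [-40.  -51.8  46. ]]
```

```bash
cat >> h.py <<'E'
J=np.array([582.5,-17.9,-.3013])
def go(pj,j=None,pitch=0,st=None):
    """delta in tool axes to reach TCP jig point pj with tool x=-jig x,y=jig y,z down"""
    import json,os
    j=np.array(json.load(open("jig.json"))) if os.path.exists("jig.json") and j is None else (J if j is None else j)
    st=st or bot.get_state(); Rt=R.from_rotvec(st["orientation"])
    w=j2w([pj],j)[0]; d=Rt.inv().apply(w-st["tool_pos"])
    c,s=np.cos(j[2]),np.sin(j[2])
    Rd=R.from_matrix(np.array([[-c,-s,0],[-s,c,0],[0,0,-1]]).T)*R.from_euler('y',pitch,degrees=True)
    r=(Rt.inv()*Rd).as_rotvec(degrees=True)
    print("now jig",w2j([st["tool_pos"]],j).round(1)," shift",d.round(1)," turn",r.round(2),"t",round(st["time_s"],2),"F",st["contact_force"].round(1),"w",round(st["gripper_width"],1))
E
python3 - <<'E'
from h import *
S=cams.get_image("scene");T=cams.get_image("top")
go([-95,15,200])
e=np.array([[303,228]])/6+[259.6,169.6];e2=np.array([[374,155]])/5+[264.6,139.6]
for th in np.arange(.3,1.3,.1):
    c,s=np.cos(th),np.sin(th)
    P=[[60,75-130*c+5*s*0,38+130*s-5*c]]
    print(round(th,2),(proj(S,j2w(P,J))-e).round(1),(proj(T,j2w(P,J))-e2).round(1))
E
```

```text
now jig [[-593.   493.4  214.5]]  shift [-474.3 -501.9   14.6]  turn [-0.01  0.01  2.77] t 0.4 F [ 0.6 -0.  -0.4] w 91.4
0.3 [[-10.1  15.1]] [[8.4 7.4]]
0.4 [[-8.3 11.1]] [[7.1 5.9]]
0.5 [[-5.8  7.1]] [[5.3 4.2]]
0.6 [[-2.9  3.2]] [[3.  2.5]]
0.7 [[ 0.6 -0.7]] [[0.3 0.7]]
0.8 [[ 4.5 -4.4]] [[-3.  -1.1]]
0.9 [[ 8.9 -7.8]] [[-6.6 -3. ]]
1.0 [[ 13.7 -11.1]] [[-10.6  -4.9]]
1.1 [[ 18.9 -14. ]] [[-15.   -6.7]]
1.2 [[ 24.3 -16.6]] [[-19.7  -8.5]]
```

Request:
servo_tool:
  plan:
    - [[-20,-35,0,0,0,1],[-25,-33,0,0,0,1],[-30,-32,0,0,0,1],[-30,-32,0,0,0,0],[-30,-32,0,0,0,0],[-30,-32,0,0,0,0],[-30,-32,0,0,0,0],[-30,-32,0,0,0,0]]
  gripper: 1

```text
time_s: 1.2
tool_pos: [303.9, 309.6, 213.0]
orientation: [-0.463, -3.106, -0.007]
contact_force: [1.2, 0.6, 1.1]
gripper_width: 30.0
```

```bash
python3 -c "
from h import *
go([-95,15,200])"
```

```text
now jig [[-363.3  230.   213. ]]  shift [-267.2 -216.5   11.6]  turn [ 0.23 -0.11  0.3 ] t 1.2 F [1.2 0.6 1.1] w 30.0
```

Request:
servo_tool:
  plan:
    - [[-37,-30,0,0,0,0],[-37,-30,0,0,0,0],[-37,-30,0,0,0,0],[-37,-30,0,0,0,0],[-37,-30,0,0,0,0],[-37,-30,0,0,0,0],[-37,-30,0,0,0,0],[-20,-15,0,0,0,0]]

```text
time_s: 2.0
tool_pos: [512.7, -2.1, 215.1]
orientation: [0.464, 3.1, 0.017]
contact_force: [-0.1, 0.2, 1.0]
gripper_width: 0.1
```

```bash
python3 -c "
from h import *
go([-95,15,200])
st=bot.get_state();d=cams.get_image('wrist');cv2.imwrite('pics/w1.png',d['color'][:,:,::-1])
np.savez('w1.npz',V=wview(d,st));print(st['dq'].round(3))"
```

```text
now jig [[-71.3  -5.6 215.1]]  shift [23.7 20.5 15.2]  turn [0.68 0.29 0.26] t 2.0 F [-0.1  0.2  1. ] w 0.1
[ 0.384  0.28   0.096 -0.311 -0.199  0.097  0.583]
```

View pics/w1.png

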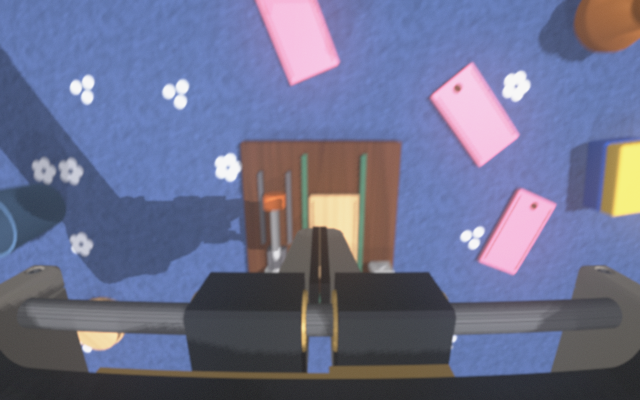

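Request:
servo_tool:
  plan:
    - [[24,20,30,0.5,0.3,0.2],[0,0,20,0,0,0],[0,0,0,0,0,0],[0,0,0,0,0,0]]

```text
time_s: 2.45
tool_pos: [499.5, 20.0, 165.4]
orientation: [0.484, 3.098, 0.003]
contact_force: [0.7, 0.2, 0.4]
gripper_width: 0.6
```

```bash
python3 -c "
from h import *
go([-95,15,60])
st=bot.get_state();d=cams.get_image('wrist');cv2.imwrite('pics/w2.png',d['color'][:,:,::-1])
np.savez('w2.npz',V=wview(d,st));print(st['dq'].round(3))
V=wview(d,st)
C=np.array([[-115,-95,20],[-115,95,20],[-100,15-31.5,26],[-100,15+31.5,26],[-80,-69,27],[-80,-41,27]])
print(proj(d,j2w(C,J),V).round(1))
crop(d['color'],200,110,240,150,3.3,'pics/w2c.png')
"
```

```text
now jig [[-90.5  11.5 165.4]]  shift [  5.1   3.1 105.4]  turn [ 0.14  0.31 -0.48] t 2.45 F [0.7 0.2 0.4] w 0.6
[-0.001  0.006  0.005  0.005  0.001 -0.003 -0.   ]
[[213.9 162.2]
 [399.5 160.6]
 [290.2 177. ]
 [352.5 176.5]
 [239.9 196.7]
 [267.  196.5]]
```

View pics/w2c.png

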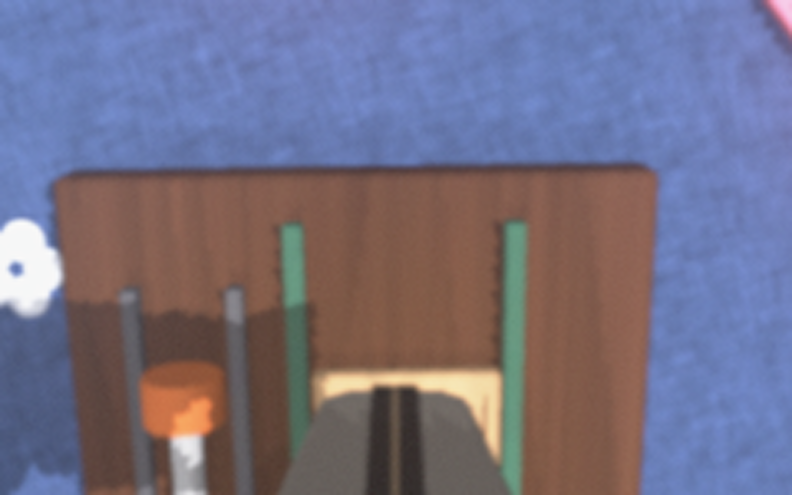

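```bash
python3 -c "
from h import *
import json
d=cams.get_image('wrist');V=np.load('w2.npz')['V']
T=cams.get_image('top');S=cams.get_image('scene')
Cb=np.array([[115,95,20],[115,-95,20],[-115,-95,20],[-115,95,20.]])
t=np.array([[180,67],[508,145],[412,545],[78,462]])/5+[264.6,139.6]
s=np.array([[630,470],[150,535],[85,135],[492,90]])/6+[259.6,169.6]
C=np.array([[-115,-95,20],[-115,95,20],[-100,15-31.5,26],[-100,15+31.5,26],[-80,-69,27],[-80,-41,27]])
w=np.array([[58,182],[655,170],[304,224],[503,222],[142,290],[226,290]])/3.3+[199.65,109.65]
for a,b in((0,1),(1,1)):
    f=lambda j:np.r_[(proj(d,j2w(C,j),V)-w).ravel(),a*(proj(T,j2w(Cb,j))-t).ravel(),a*(proj(S,j2w(Cb,j))-s).ravel()]
    r=least_squares(f,J);print(r.x.round(4),r.fun.round(1))
j=r.x;json.dump(list(j),open('jig.json','w'))
q=np.array([[318,368],[502,368]])/3.3+[199.65,109.65]
print('tag rear',w2j(atz(d,q,28,V),j).round(1))
q=np.array([[180,368]])/3.3+[199.65,109.65]
print('knob rear top',w2j(atz(d,q,46,V),j).round(1))
go([-80,15,24])
"
```

```text
[ 5.840636e+02 -1.617310e+01 -2.914000e-01] [-2.2 -0.7  2.3 -0.5 -0.4  0.6  1.5  0.1 -1.4  0.8  0.2  0.3 -0.  -0.
 -0.  -0.   0.  -0.  -0.  -0.   0.  -0.   0.   0.  -0.  -0.   0.  -0. ]
[ 5.837208e+02 -1.707310e+01 -2.990000e-01] [-2.4 -1.5  2.2  0.1 -0.6  0.4  1.3  0.4 -1.8  0.2 -0.2 -0.1 -0.2 -1.5
  0.4 -1.3  0.8 -0.6 -1.1 -1.1  1.2 -1.   0.3 -0.  -0.5 -0.7  1.  -1.4]
tag rear [[-54.3 -12.8  28. ]
 [-53.6  45.5  28. ]]
knob rear top [[-61.1 -52.7  46. ]]
now jig [[-90.7  10.6 166.1]]  shift [ -9.6   4.  142.1]  turn [ 0.2   0.41 -0.64] t 2.65 F [ 0.1 -0.4  0.2] w 0.2
```

Request:
servo_tool:
  plan:
    - [[-5,4,40,0,0.4,-0.6],[-5,0,45,0,0,0],[0,0,35,0,0,0],[0,0,12,0,0,0],[0,0,5,0,0,0],[0,0,0,0,0,0]]

```text
time_s: 3.25
tool_pos: [519.6, 22.4, 31.6]
orientation: [0.465, 3.092, 0.015]
contact_force: [0.6, 0.9, -0.1]
gripper_width: 0.0
```

```bash
python3 -c "
from h import *
go([-80,15,24])
go([-35,15,24])
"
```

```text
now jig [[-72.9  18.8  31.6]]  shift [ 7.2 -3.9  7.5]  turn [0.67 0.75 0.02] t 3.25 F [ 0.6  0.9 -0.1] w 0.0
now jig [[-72.9  18.8  31.6]]  shift [-37.8  -3.9   8.1]  turn [0.67 0.75 0.02] t 3.25 F [ 0.6  0.9 -0.1] w 0.0
```

Request:
servo_tool:
  plan:
    - [[4,-4,8,0.6,0.7,0],[0,0,0,0,0,0],[-8,0,0,0,0,0],[-8,0,0,0,0,0],[-6,0,0,0,0,0],[-4,0,0,0,0,0],[0,0,0,0,0,0]]

```text
time_s: 3.95
tool_pos: [545.9, 11.7, 28.6]
orientation: [0.466, 3.097, 0.006]
contact_force: [0.3, 0.5, 1.1]
gripper_width: 0.6
```

```bash
python3 -c "
from h import *
go([-35,15,24])
"
```

```text
now jig [[-44.6  16.4  28.6]]  shift [-9.6 -1.4  4.7]  turn [0.29 0.51 0.03] t 3.95 F [0.3 0.5 1.1] w 0.6
```

```bash
python3 -c "
from h import *
d=cams.get_image('wrist');crop(d['color'],180,140,280,140,2.8,'pics/w3.png')
d=cams.get_image('top');crop(d['color'],265,120,140,140,4,'pics/t3.png')
go([-35,15,24])
"
```

```text
now jig [[-45.5  16.3  28.4]]  shift [-10.5  -1.3   4.5]  turn [0.29 0.46 0.04] t 4.05 F [-0.2 -0.6  0.8] w 0.6
```

View pics/w3.png

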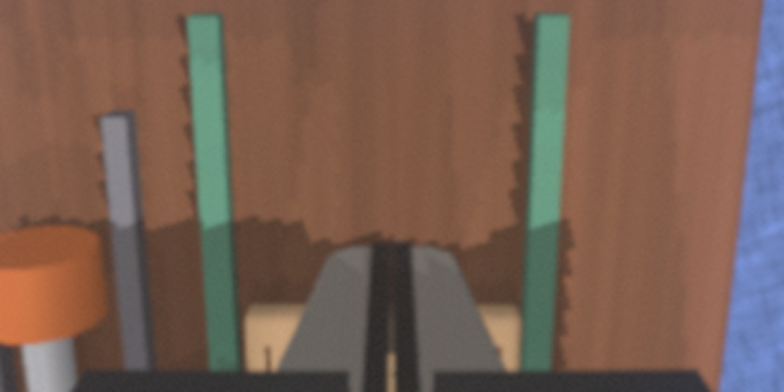

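View pics/t3.png

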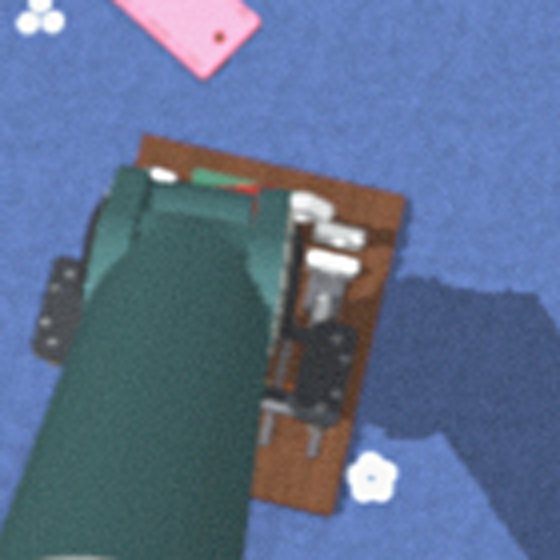

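```bash
cat > tr.py <<'E'
from h import *
import json,sys
def tagrear(pts,z=28):
    j=np.array(json.load(open('jig.json')))
    st=bot.get_state();d=cams.get_image('wrist');V=wview(d,st)
    print('px->jig',w2j(atz(d,pts,z,V),j).round(1))
E
python3 -c "
from tr import *
tagrear(np.array([[245,307],[520,305]])/2.8+[179.7,139.7])
tagrear(np.array([[206,14],[553,14]])/2.8+[179.7,139.7],26)
"
```

```text
px->jig [[-39.8 -13.8  28. ]
 [-40.2  44.8  28. ]]
px->jig [[-101.5  -19.1   26. ]
 [-101.6   49.1   26. ]]
```

Request:
servo_tool:
  plan:
    - [[2,-1,5,0.3,0.4,0],[0,0,2,0,0,0],[-5,0,1,0,0,0],[-4,0,0,0,0,0],[-4,0,0,0,0,0],[-3,0,0,0,0,0],[0,0,0,0,0,0]]

```text
time_s: 4.85
tool_pos: [553.6, 9.7, 21.7]
orientation: [-0.462, -3.095, -0.005]
contact_force: [-0.1, -0.4, 0.4]
gripper_width: 0.5
```

```bash
python3 -c "
from h import *
go([-35,15,24])
"
```

```text
now jig [[-36.6  16.7  21.7]]  shift [-1.6 -1.7 -2.3]  turn [ 0.09 -0.73  0.15] t 4.85 F [-0.1 -0.4  0.4] w 0.5
```

Request:
servo_tool:
  plan:
    - [[-3,-1,-1,0,-0.6,0],[-3,0,0,0,0,0],[-2,0,0,0,0,0],[0,0,0,0,0,0]]

```text
time_s: 5.25
tool_pos: [553.6, 8.1, 20.6]
orientation: [-0.459, -3.089, -0.004]
contact_force: [0.3, 0.1, 3.1]
gripper_width: 0.2
```

```bash
python3 -c "
from h import *
go([-35,15,24])
d=cams.get_image('wrist');crop(d['color'],180,140,280,140,2.8,'pics/w4.png')
"
```

```text
now jig [[-36.2  15.2  20.6]]  shift [-1.1 -0.2 -3.4]  turn [-0.02 -1.06  0.22] t 5.25 F [0.3 0.1 3.1] w 0.2
```

View pics/w4.png

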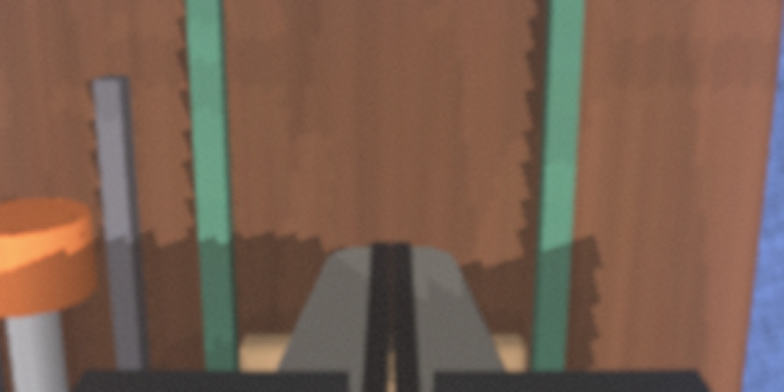

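Request:
servo_tool:
  plan:
    - [[0,0,-5,0,-1,0],[-4,0,0,0,0,0],[-7,0,0,0,0,0],[-7,0,0,0,0,0],[0,0,0,0,0,0]]

```text
time_s: 5.8
tool_pos: [553.4, 8.4, 20.7]
orientation: [-0.451, -3.073, -0.002]
contact_force: [3.1, -1.6, 5.0]
gripper_width: 0.3
```

```bash
python3 -c "
from tr import *
go([-35,15,24])
d=cams.get_image('wrist');crop(d['color'],180,140,280,140,2.8,'pics/w5.png')
"
```

```text
now jig [[-36.5  15.4  20.7]]  shift [-1.4 -0.4 -3.4]  turn [-0.24 -2.06  0.44] t 5.8 F [ 3.1 -1.6  5. ] w 0.3
```

View pics/w5.png

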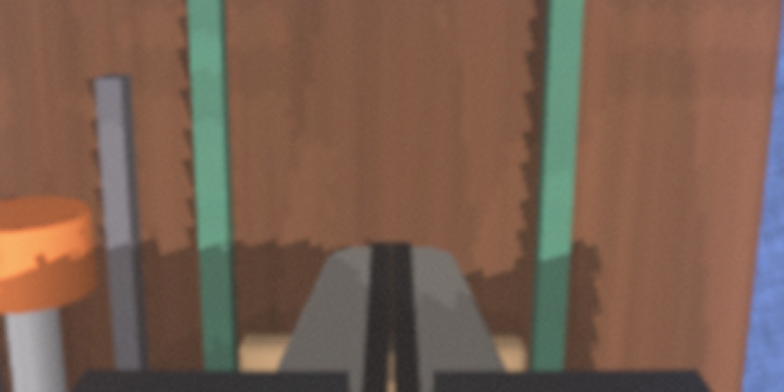

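```bash
python3 -c "
from tr import *
print(bot.get_state()['joint_positions'].round(3),bot.get_state()['joint_torque'].round(1),bot.get_state()['moment'])
tagrear(np.array([[242,336],[524,336]])/2.8+[179.7,139.7])
tagrear(np.array([[95,78]])/2.8+[179.7,139.7],27)
"
```

```text
[-0.333  0.615  0.339  1.95  -0.329  0.666  1.496] [  0.6 -48.9   5.9 -17.1   0.1  -0.8   0. ] [ 0.36521679  0.69388867 -0.01767676]
px->jig [[-27.  -14.2  28. ]
 [-27.6  43.8  28. ]]
px->jig [[-80.  -41.3  27. ]]
```

Request:
servo_tool:
  plan:
    - [[6,0,-5,-0.2,-2,0.4],[0,0,0,0,0,0]]

```text
time_s: 6.15
tool_pos: [549.8, 9.2, 26.5]
orientation: [0.468, 3.102, -0.002]
contact_force: [-0.3, -0.0, -0.8]
gripper_width: 0.7
```

```bash
python3 -c "
from tr import *
go([-35,15,24]);print(bot.get_state()['joint_torque'].round(1),bot.get_state()['moment'])
d=cams.get_image('wrist');crop(d['color'],180,140,280,140,2.8,'pics/w6.png')
"
```

```text
now jig [[-40.1  15.1  26.5]]  shift [-5.1 -0.1  2.5]  turn [-0.02  0.28 -0.02] t 6.15 F [-0.3 -0.  -0.8] w 0.7
[ -0.1 -47.9   4.9 -14.7   0.   -0.1  -0.1] [ 0.00089941  0.03891285 -0.03047873]
```

View pics/w6.png

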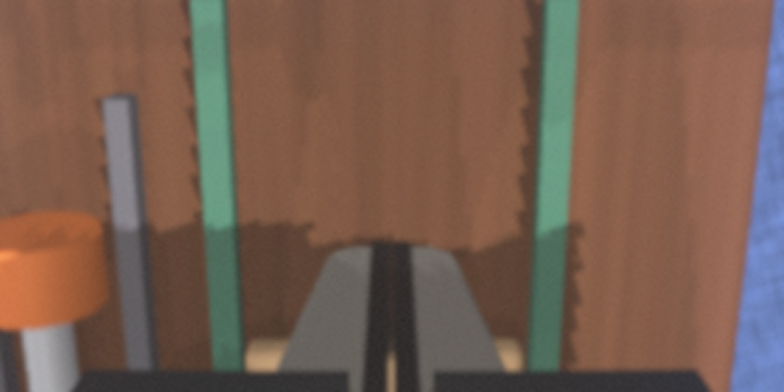

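```bash
python3 -c "
from tr import *
tagrear(np.array([[246,341],[520,341]])/2.8+[179.7,139.7])
tagrear(np.array([[103,96]])/2.8+[179.7,139.7],27)
d=cams.get_image('scene');crop(d['color'],230,150,160,120,5,'pics/s6.png')
"
```

```text
px->jig [[-26.3 -14.8  28. ]
 [-26.3  43.7  28. ]]
px->jig [[-78.9 -41.1  27. ]]
```

View pics/s6.png

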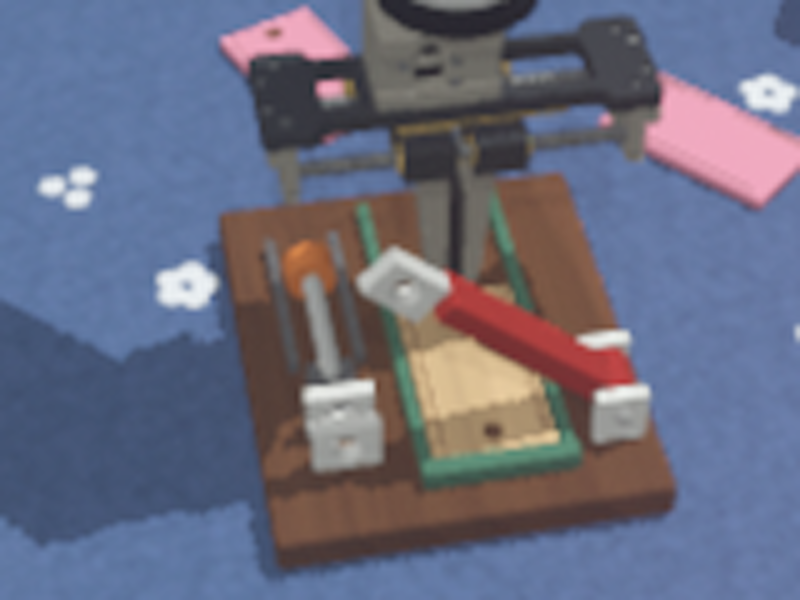

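Request:
servo_tool:
  plan:
    - [[5,0,-40,0,0,0],[0,0,-45,0,0,0],[0,0,-45,0,0,0],[-20,-3,-10,0,0,0],[-40,-3,0,0,0,0],[-35,-3,0,0,0,0],[-10,-3,0,0,0,0],[0,0,0,0,0,0]]

```text
time_s: 7.15
tool_pos: [649.0, -34.9, 172.2]
orientation: [0.467, 3.1, -0.006]
contact_force: [0.6, -0.2, -0.6]
gripper_width: 0.7
```

```bash
python3 -c "
from tr import *
go([60,3,130])
d=cams.get_image('scene');crop(d['color'],230,110,160,120,5,'pics/s7.png')
d=cams.get_image('wrist');cv2.imwrite('pics/w7.png',d['color'][:,:,::-1])
"
```

```text
now jig [[ 67.6   2.2 172.2]]  shift [ 7.9  0.9 42.1]  turn [-0.15  0.39  0.  ] t 7.15 F [ 0.6 -0.2 -0.6] w 0.7
```

View pics/s7.png

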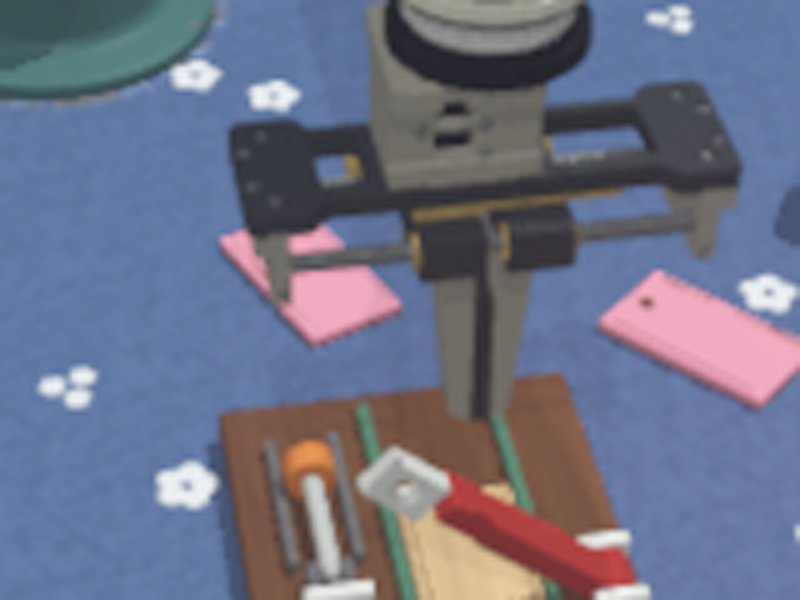

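View pics/w7.png

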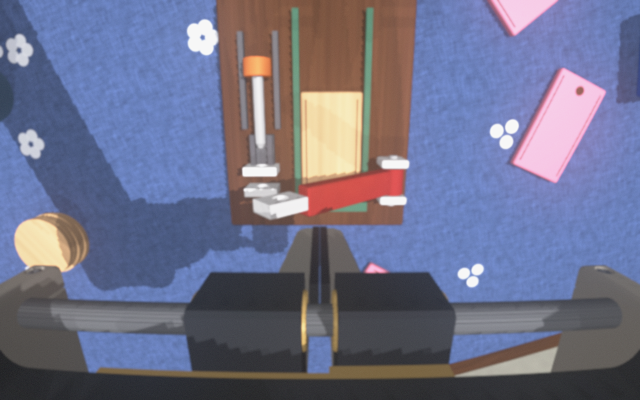

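Request:
servo_tool:
  plan:
    - [[8,0,30,0,0.4,0],[0,0,20,0,0,0],[0,0,15,0,0,0],[0,0,15,0,0,0],[0,0,0,0,0,0]]

```text
time_s: 7.75
tool_pos: [635.9, -27.3, 89.9]
orientation: [-0.461, -3.104, -0.002]
contact_force: [-0.3, 0.7, -0.1]
gripper_width: 0.6
```

```bash
python3 -c "
from tr import *
go([60,3,44])
"
```

```text
now jig [[52.9  5.6 89.9]]  shift [-7.3 -2.7 45.9]  turn [ 0.04 -0.23  0.25] t 7.75 F [-0.3  0.7 -0.1] w 0.6
```

```bash
python3 -c "
from tr import *
d=cams.get_image('scene');crop(d['color'],230,130,160,120,5,'pics/s8.png')
d=cams.get_image('wrist');cv2.imwrite('pics/w8.png',d['color'][:,:,::-1])
"
```

```text
(no output)
```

View pics/s8.png

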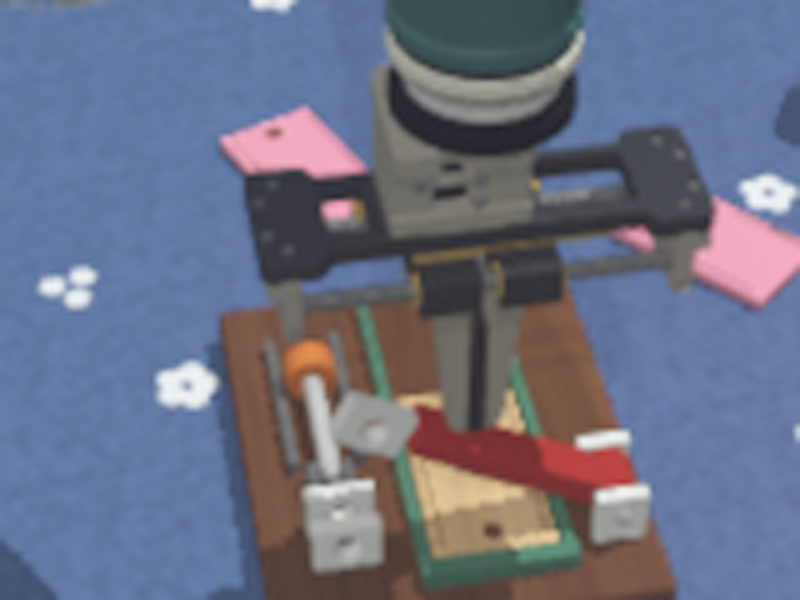

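View pics/w8.png

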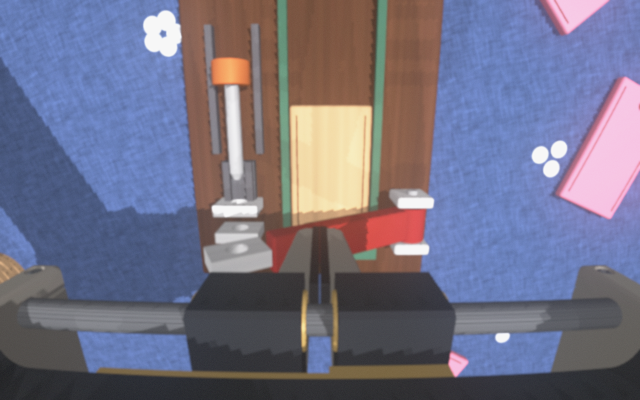

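Request:
servo_tool:
  plan:
    - [[-6,-4,10,0,0,0],[0,0,12,0,0,0],[0,0,12,0,0,0],[0,0,8,0,0,0],[0,0,0,0,0,0]]

```text
time_s: 8.35
tool_pos: [644.2, -34.8, 48.6]
orientation: [0.462, 3.104, 0.003]
contact_force: [-0.8, 0.7, 0.6]
gripper_width: 0.7
```

```bash
python3 -c "
from tr import *
go([60,3,44])
"
```

```text
now jig [[63.   0.8 48.6]]  shift [3.  2.2 4.6]  turn [0.12 0.18 0.18] t 8.35 F [-0.8  0.7  0.6] w 0.7
```

Request:
servo_tool:
  plan:
    - [[3,0,4,0,0,0],[0,0,4,0,0,0],[0,0,5,0,0,0],[0,0,5,0,0,0],[0,0,0,0,0,0]]

```text
time_s: 8.85
tool_pos: [642.6, -34.1, 46.1]
orientation: [0.463, 3.103, 0.014]
contact_force: [-0.1, -0.7, -0.4]
gripper_width: 0.4
```

```bash
python3 -c "
from tr import *
go([60,3,44])
d=cams.get_image('scene');crop(d['color'],230,130,160,120,5,'pics/s9.png')
d=cams.get_image('wrist');cv2.imwrite('pics/w9.png',d['color'][:,:,::-1])
"
```

```text
now jig [[61.3  1.1 46.1]]  shift [1.3 1.9 2.1]  turn [0.54 0.18 0.17] t 8.85 F [-0.1 -0.7 -0.4] w 0.4
```

View pics/s9.png

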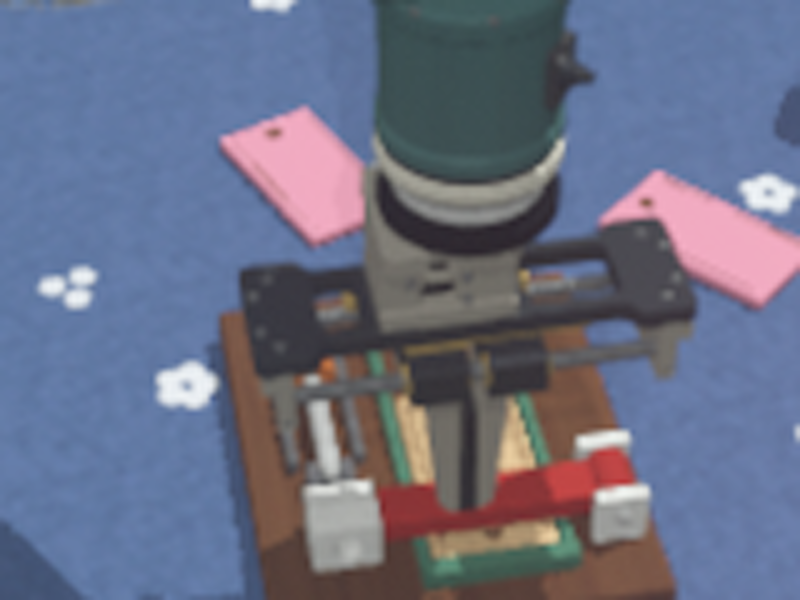

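View pics/w9.png

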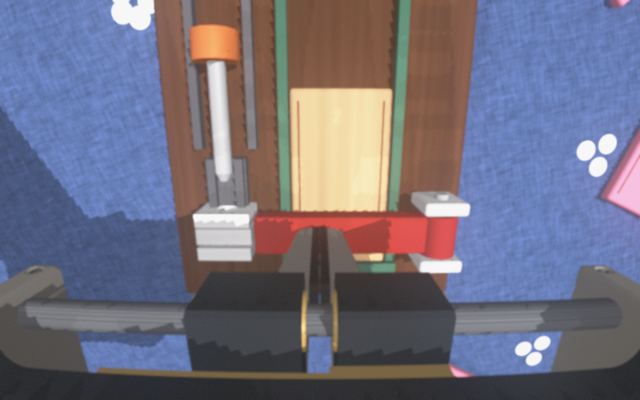

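Request:
servo_tool:
  plan:
    - [[0,0,8,0,0,0],[0,0,10,0,0,0],[0,0,10,0,0,0],[0,0,10,0,0,0]]

```text
time_s: 9.35
tool_pos: [643.5, -34.1, 43.4]
orientation: [-0.461, -3.105, -0.038]
contact_force: [-28.7, 1.2, 71.8]
gripper_width: 0.5
```

```bash
python3 -c "
from tr import *
go([60,3,44])
"
```

```text
now jig [[62.1  1.3 43.4]]  shift [ 2.1  1.7 -0.6]  turn [ 1.37 -0.32  0.23] t 9.35 F [-28.7   1.2  71.8] w 0.5
```

Request:
servo_tool:
  plan:
    - [[0,0,-12,1,0,0],[0,0,-30,0.4,0,0],[0,0,-40,0,0,0],[25,-8,-10,0,0,0],[40,-15,0,0,0,0],[40,-17,0,0,0,0],[35,-15,0,0,0,0],[0,0,0,0,0,0]]

```text
time_s: 10.15
tool_pos: [487.9, -44.2, 138.4]
orientation: [-0.455, -3.102, -0.004]
contact_force: [-0.2, -0.2, 0.4]
gripper_width: 0.4
```

```bash
python3 -c "
from tr import *
go([-85,-55,32])
st=bot.get_state();d=cams.get_image('wrist');np.savez('w10.npz',V=wview(d,st));crop(d['color'],200,80,240,180,3.3,'pics/w10.png')
d=cams.get_image('scene');crop(d['color'],230,130,160,120,5,'pics/s10.png')
"
```

```text
now jig [[-83.6 -54.2 138.4]]  shift [  0.7  -0.9 106.4]  turn [ 0.08 -0.36  0.44] t 10.15 F [-0.2 -0.2  0.4] w 0.4
```

View pics/w10.png

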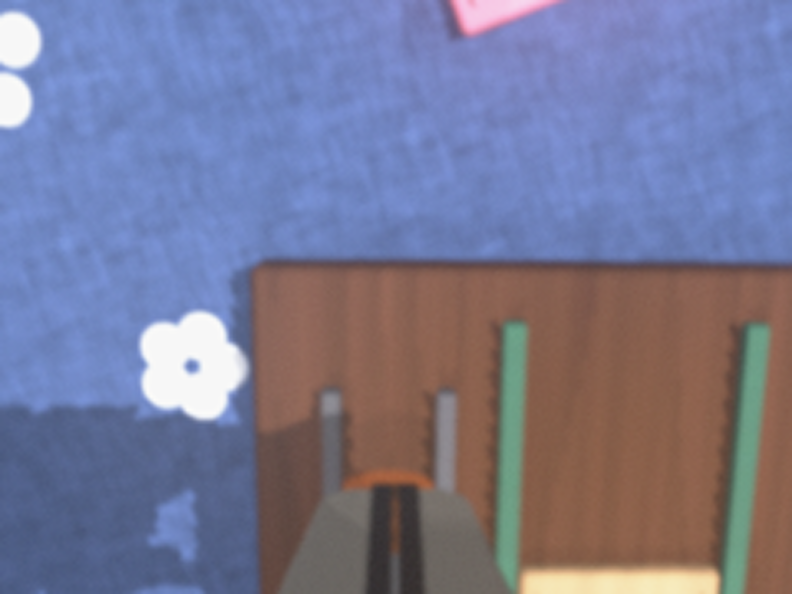

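View pics/s10.png

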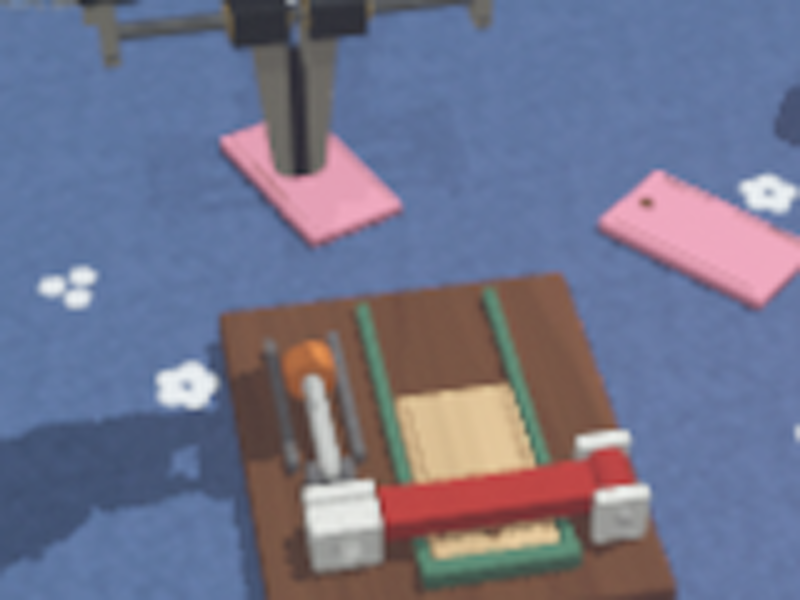

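```bash
python3 -c "
from tr import *
d=cams.get_image('wrist');V=np.load('w10.npz')['V'];j=np.array(json.load(open('jig.json')))
o=[199.65,79.65]
print(w2j(atz(d,np.array([[341,392],[437,392]])/3.3+o,27,V),j).round(1))
print(w2j(atz(d,np.array([[257,265]])/3.3+o,20,V),j).round(1))
print(w2j(atz(d,np.array([[513,323],[757,325]])/3.3+o,26,V),j).round(1))
print(w2j(atz(d,np.array([[389,468]])/3.3+o,46,V),j).round(1))
"
```

```text
[[-79.4 -68.4  27. ]
 [-79.6 -41.1  27. ]]
[[-114.5  -92.3   20. ]]
[[-99.6 -20.1  26. ]
 [-99.7  49.   26. ]]
[[-63.4 -54.5  46. ]]
```

Request:
servo_tool:
  plan:
    - [[1,-1,45,0,-0.3,0.4],[1,0,35,0,0,0],[0,0,12,0,0,0],[0,0,0,0,0,0]]

```text
time_s: 10.7
tool_pos: [500.5, -43.0, 45.1]
orientation: [0.457, 3.094, 0.002]
contact_force: [-0.8, 0.0, -0.3]
gripper_width: 0.4
```

```bash
python3 -c "
from tr import *
go([-85,-55,31])
"
```

```text
now jig [[-71.9 -49.3  45.1]]  shift [13.3 -5.7 13.9]  turn [0.17 0.76 0.32] t 10.7 F [-0.8  0.  -0.3] w 0.4
```

Request:
servo_tool:
  plan:
    - [[14,-5,0,0,0.7,0.3],[2,-1,0,0,0,0],[0,0,8,0,0,0],[1,0,5,0,0,0],[0,0,0,0,0,0]]

```text
time_s: 11.2
tool_pos: [484.8, -43.9, 34.5]
orientation: [0.467, 3.1, 0.007]
contact_force: [-1.3, -0.2, 0.0]
gripper_width: 0.4
```

```bash
python3 -c "
from tr import *
go([-85,-55,31])
d=cams.get_image('wrist');crop(d['color'],200,80,240,180,3.3,'pics/w11.png')
"
```

```text
now jig [[-86.6 -54.8  34.5]]  shift [-1.6 -0.2  3.5]  turn [0.3  0.36 0.  ] t 11.2 F [-1.3 -0.2  0. ] w 0.4
```

View pics/w11.png

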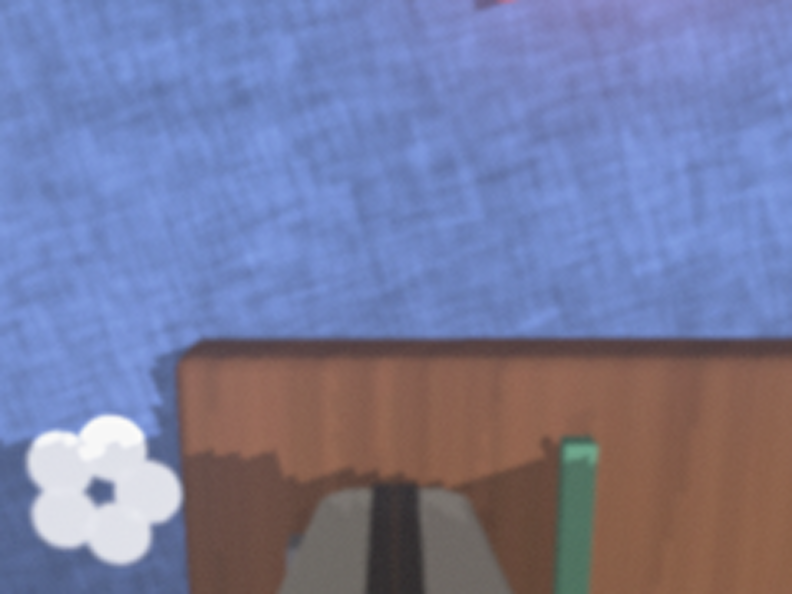

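Aligned behind the knob. Push, first part.

Request:
servo_tool:
  plan:
    - [[-6,0,2,0.3,0.3,0],[-8,0,0,0,0,0],[-8,0,0,0,0,0],[-8,0,0,0,0,0],[-8,0,0,0,0,0],[0,0,0,0,0,0]]

```text
time_s: 11.85
tool_pos: [526.2, -56.3, 33.2]
orientation: [0.467, 3.104, -0.001]
contact_force: [-0.4, 0.0, -0.3]
gripper_width: 0.6
```

```bash
python3 -c "
from tr import *
go([-10,-55,31])
d=cams.get_image('scene');crop(d['color'],230,130,160,120,5,'pics/s12.png')
"
```

```text
now jig [[-43.4 -54.5  33.2]]  shift [-33.4  -0.6   2.3]  turn [-0.    0.18  0.02] t 11.85 F [-0.4  0.  -0.3] w 0.6
```

View pics/s12.png

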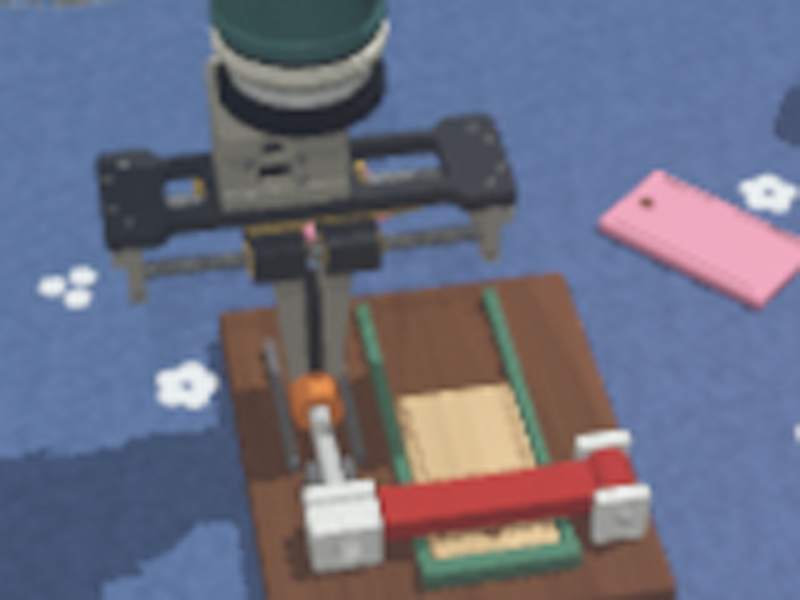

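Request:
servo_tool:
  plan:
    - [[-7,0,1,0,0.2,0],[-7,0,0,0,0,0],[-7,0,0,0,0,0],[0,0,0,0,0,0]]

```text
time_s: 12.3
tool_pos: [546.5, -62.6, 31.8]
orientation: [-0.467, -3.104, -0.001]
contact_force: [0.0, -0.6, 0.1]
gripper_width: 0.3
```

```bash
python3 -c "
from tr import *
go([-10,-55,31])
d=cams.get_image('scene');crop(d['color'],230,130,160,120,5,'pics/s13.png')
"
```

```text
now jig [[-22.2 -54.5  31.8]]  shift [-12.2  -0.5   0.8]  turn [-0.   -0.17  0.02] t 12.3 F [ 0.  -0.6  0.1] w 0.3
```

View pics/s13.png

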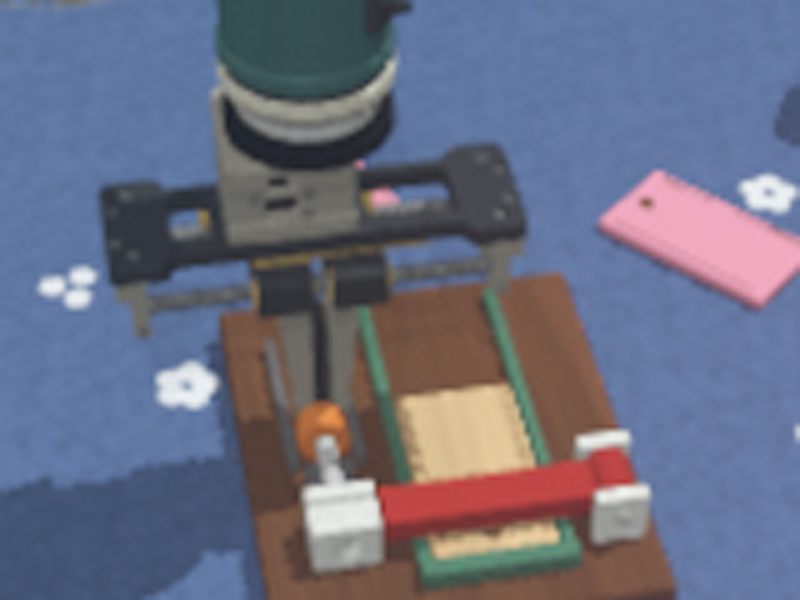

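Request:
servo_tool:
  plan:
    - [[-5,0,0,0,0,0],[-5,0,0,0,0,0],[-4,0,0,0,0,0],[0,0,0,0,0,0]]

```text
time_s: 12.75
tool_pos: [556.4, -65.7, 31.1]
orientation: [-0.465, -3.095, -0.003]
contact_force: [0.0, 0.0, 0.1]
gripper_width: 0.2
```

```bash
python3 -c "
from tr import *
go([-10,-55,31])
d=cams.get_image('scene');crop(d['color'],230,130,160,120,5,'pics/s14.png')
"
```

```text
now jig [[-11.8 -54.5  31.1]]  shift [-1.8 -0.5  0.1]  turn [ 0.   -0.7   0.05] t 12.75 F [0.  0.  0.1] w 0.2
```

View pics/s14.png

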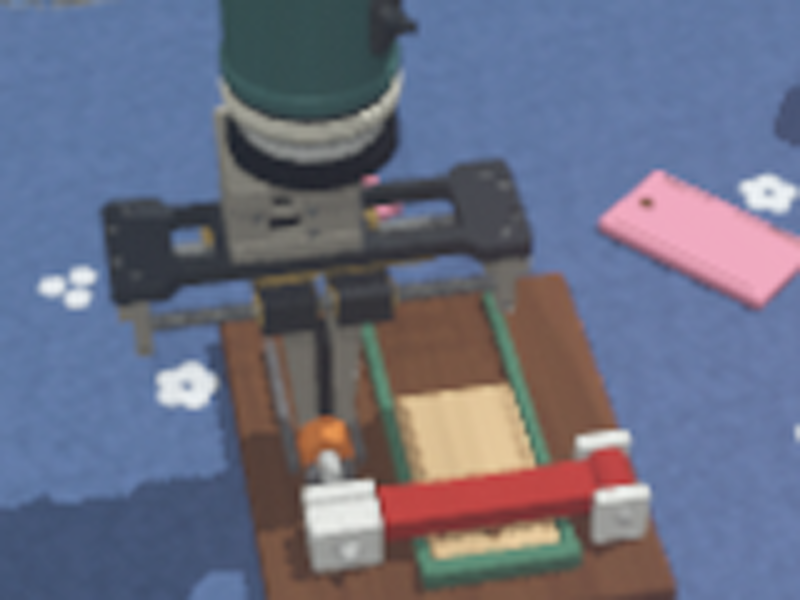

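Tip is visible in the second lug's hole. Push on to the stop.

Request:
servo_tool:
  plan:
    - [[-5,0,0,0,-0.6,0],[-6,0,0,0,0,0],[-8,0,0,0,0,0],[-8,0,0,0,0,0]]

```text
time_s: 13.2
tool_pos: [556.4, -65.3, 28.1]
orientation: [-0.453, -3.049, -0.017]
contact_force: [-19.3, 4.2, 18.2]
gripper_width: 0.4
```

```bash
python3 -c "
from tr import *
go([-10,-55,31])
"
```

```text
now jig [[-11.9 -54.1  28.1]]  shift [-1.7 -0.9 -3. ]  turn [ 0.1  -3.46  0.22] t 13.2 F [-19.3   4.2  18.2] w 0.4
```

Request:
servo_tool:
  plan:
    - [[6,0,-6,0,-3.4,0],[20,0,-10,0,0,0],[30,0,-30,0,0,0],[10,0,-45,0,0,0],[0,0,-30,0,0,0],[0,0,0,0,0,0]]

```text
time_s: 13.8
tool_pos: [491.6, -46.0, 152.0]
orientation: [0.462, 3.106, 0.002]
contact_force: [0.7, 1.1, 0.4]
gripper_width: 0.3
```

```bash
python3 -c "
from tr import *
go([60,20,160])
"
```

```text
now jig [[-79.5 -54.8 152. ]]  shift [-139.7   74.3   -7.7]  turn [0.1  0.08 0.2 ] t 13.8 F [0.7 1.1 0.4] w 0.3
```

Move to above the jig's far side, as in the w7/w8 view that showed everything.

Request:
servo_tool:
  plan:
    - [[-35,15,-10,0,0,0],[-40,15,0,0,0,0],[-40,15,0,0,0,0],[-30,10,0,0,0,0],[0,0,0,0,0,0],[0,0,0,0,0,0]]

```text
time_s: 14.4
tool_pos: [651.6, -34.9, 158.0]
orientation: [0.461, 3.104, 0.005]
contact_force: [-0.4, 0.1, 0.6]
gripper_width: 0.6
```

```bash
python3 -c "
from tr import *
j=np.array(json.load(open('jig.json')))
st=bot.get_state();d=cams.get_image('wrist');V=wview(d,st);np.savez('w15.npz',V=V);crop(d['color'],180,0,260,240,3,'pics/w15.png')
P=[[15.5,-55,46],[-.5,-55,46],[-.5,-42,33],[15.5,-42,33],[85,15,30],[-25,-15,28],[-25,45,28],[10,-41,27],[-80,-41,27]]
print(((proj(d,j2w(P,j),V)-[179.65,-.35])*3).round())
d=cams.get_image('scene');crop(d['color'],240,180,130,90,6,'pics/s15.png')
print(((proj(d,j2w([[85,15,30],[82.5,-55,33],[74.5,-55,33],[60,-71,44],[60,-71,46]],j))-[239.6,179.6])*6).round())
"
```

```text
[[221. 402.]
 [218. 347.]
 [269. 346.]
 [271. 399.]
 [451. 612.]
 [357. 264.]
 [553. 265.]
 [276. 380.]
 [268.  71.]]
[[541. 358.]
 [362. 373.]
 [359. 357.]
 [312. 316.]
 [312. 313.]]
```

View pics/w15.png

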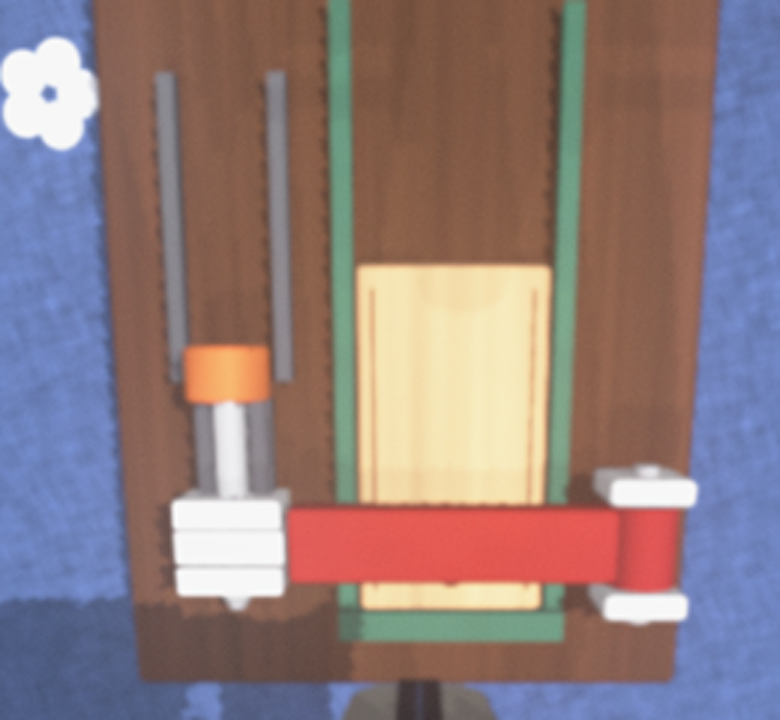

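View pics/s15.png

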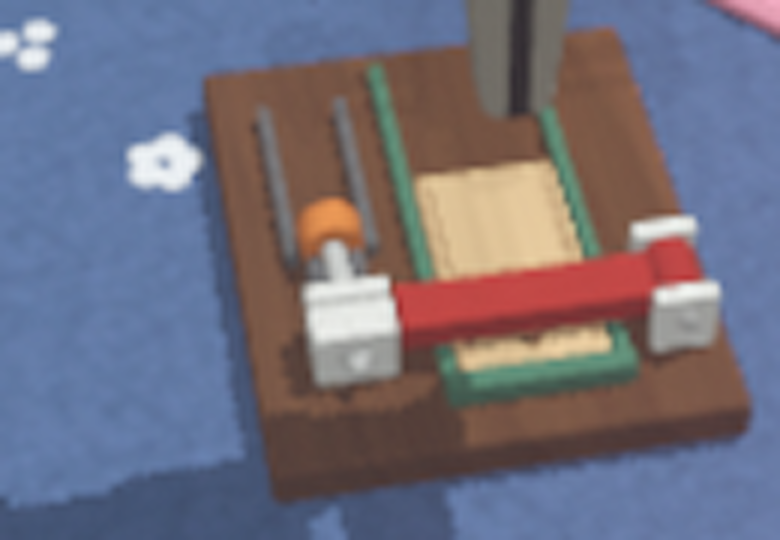

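```bash
python3 -c "
from h import *
print(bot.get_state()['contact_force'].round(1),job.hand_in())"
```

```text
the job is handed in; nothing more can be done
[-0.5  0.  -0.6] None
```

I slid the tag home against the fence, pressed the red bar down over it, pushed the lock pin to the end of its run and handed the job in at about 14.5 s. No verdict was reported.

**Last checks, from the wrist and scene pictures:**
- **Knob:** its front and rear edges were at rows 402 and 346; the home position predicts 402 and 347. The tip sticks out beyond the second lug.
- **Tag:** its rear edge was at row 265 against 264 predicted, with no visible gap at the fence.
- **Bar:** it lies level and its tongue is between the lugs. I judged this by eye, because I did not measure the bar angle.
- **Arm:** it stands clear above the jig, with contact force near 0.
- **Bystanders:** the arm passed well clear of the gourd, discs, sponge and cup. I did not measure them again at the end.

**What went less smoothly:**
- The arm undershot or overshot small moves, so I corrected it step by step.
- While pushing the tag, the fingers briefly touched the board (3 to 5 N).
- The final press on the bar reached about 77 N at the wrist (limit 120 N).
- The final push on the pin gave about 27 N.

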